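Hook the sprung latch of a glassware transit case

ROBOT

A 6-joint arm with a two-finger parallel gripper is mounted at the origin on the work surface. World frame = base frame: x ahead of the robot, y to its left, z up, the work surface at z = 0. Lengths are in m, angles in rad, forces in N, time in s.
With the tool pointing down it reaches from about 0.3 to 0.875 m from the base axis. Payload 6.4 kg.
Tool frame: the origin (TCP) lies where the fingers leave the gripper's body, on its centre line; the fingertips stand 73 mm ahead of it and the grasp point (between the pads) lies 54 mm ahead of it (manip.grip_depth is the distance from the TCP to the grasp point, in m); x points along the fingers, z is the direction in which the jaws open and shut, and the axes are right-handed (so a half turn about x gives the same grasp; the last joint's range is limited). The gripper opens to 85 mm and grips with 20 to 120 N. Pads are 22 mm wide; open, the fingers measure 114 mm over their backs; the gripper's body (76 mm by 85 mm) begins 54 mm behind the grasp point. The pads swing forward as they close: fully open they stand 13 mm farther back than shut.
Start: joints at [-1.377, 0.181, 1.607, -0, 1.354, -0.206], TCP at [0.224, -0.53, 0.304] pointing down, gripper open.
Joint ranges: [-2.99, 2.99], [-0.89, 2.07], [0.3, 2.58], [-1.14, 4.28], [0, 2.63], [-3.12, 3.12]. Speed limits (rad/s): [2.57, 2.57, 3.01, 3.14, 3.14, 3.14].

INTERFACE

Orientations are given as a unit quaternion [x, y, z, w].
In Python, from plant import manip, snapshot, get_calibration gives the robot as it stands.
- The arm moves only by the tool jog_arm, never from a script. Its argument "increments" is a list that holds one entry, the list of rows, each a list of 7 numbers: the gripper command: -1 is shut, 1 is fully open, values between are in proportion, then the shift along the tool's x, y, z in cm, then the turn, a rotation vector about the tool's x, y, z in degrees. In form: [[[grip, x, y, z, ax, ay, az], ...]]. A call has 1 to 20 rows; each row is the pose to reach, as a shift and turn from the pose measured when the call began, along the tool's axes at that moment; what a row does not reach only later rows make up. A row lasts 1/8 s, in which the tool goes at most 62.5 mm and 10.7 degrees, less where a joint would pass 70% of its speed; a pose out of reach is approached as far as the arm can. A call with a gripper value outside its range is refused whole. The fingers move at their own pace and stop on an object; "force" is the grip in N (left out, the last holds). Time passes only in rows, so rows that repeat a pose let the fingers close. It gives the time, the measured TCP pose, the force and the opening at its end, in the units of the state.
- manip.observe(): the state, without advancing time (a new reading comes with each control period).
- snapshot(name): name is "side" or "top" or "wrist"; returns the picture (384x512x3 uint8, blue, green, red); there is no depth.
- get_calibration(name): a dict with "fx", "fy", "cx", "cy" (pixels), "rvec" (rotation vector, rad) and "tvec" (3), from world to camera coordinates, as OpenCV has them. Camera axes: x right, y down, z forward; pixel columns grow to the right and rows downward; lengths in m; the calibration is good to about 2 mm. The wrist camera is an equidistant fisheye: a pixel r from the principal point sees the ray r / f radians off the axis. A picture is of the moment at which its call begins: read the wrist's pose just before it. get_calibration takes no time and is no camera call; for the wrist camera it gives the pose at the moment of the call.
- manip.sign_off(): hands the job in, once; it reports no verdict.
The state is a dict: "time_s": time; "joint_positions": joint angles; "joint_velocities": joint speeds; "joint_torque": joint torques, N m; "tool_pos": TCP position; "orientation": TCP orientation; "ft_force": force on the tool from outside, world axes, zero at the start; "wrist_torque": the same for the moment, N m; "opening": finger opening in m.
Only numpy, scipy, OpenCV 4.12 (cv2) and the standard library are available. Lean on these libraries where they do the work, as an engineer would, in place of code of your own. Each camera call takes 0.05 s, during which the arm holds its last target.

TASK

Fasten the green transit case: press the latch's sprung knob down so that its hook reaches below the posts, slide it along its rail until the hook lies under the post with the round head (not the plain pin on the other side), and let the knob come up again so that the hook stays caught on that post.

Things in the scene. Friction and masses are not known exactly. Their poses are not given: they have to be found in the camera images.
- knob (a point): Centre of the latch's round knob: dark steel, upright, 32 mm across, 30 mm high, 165 mm above the table when up. It heads a vertical plunger in a small aluminium block (top 106 mm up) sliding with 1 to 2 N up to 110 mm either way from the middle of a rail along a long wall of a fixed closed green case, 340 x 180 x 100 mm high. Axes: y along the rail, x level away from the case, z up.
- plunger (a joint): How far the knob is pressed down, m: 0 = up, as at the start (the hook's tips then knock against the posts if slid), 0.030 = bottom stop. A spring pushes it up with 2 N at 0 to 8 N at 0.030. Beyond 0.016 the tips pass below the posts; 0.026 is ample. Let go with a post between tip and shaft it rises only to about 0.008, the bar bearing on the post; with none it rises to 0.
- hook (a point): Double hook under the block, 111 mm straight below the knob's centre and moving with it; same axes. Steel: 8 mm shaft, cross bar 74 mm long along the rail, an upturned tip at each end 8 mm high, 28 mm clear between shaft and tip on either side. This point: on the shaft's axis, level with the bar's top, 54 mm above the table when up. The plunger's axis is 36 mm out from the case wall.
- post_mid (a point): The headed post: level steel stud, 12 mm thick, 59 mm out of the same wall, 52 mm up, round 36 mm head at its end; 75 to 95 mm to one side of the rail's middle. On the other side is a plain 46 mm pin, no head. Point: on its axis, in the hook's path; axes as the knob's. Caught with the knob's axis 10 to 26 mm short of it along the rail (aim 16; then the shaft stops on the post).

How it is judged:
By the outcome, as a careful person would: the job done as asked, in the order asked, and still so for the second after the job is handed in, with the robot touching nothing.
It also fails if it takes over 32 s, if anything falls off the work surface, if the arm or the gripper's body presses on something with over 40 N, if the wrist force passes 120 N, or if a joint passes its speed limit or range.

## Working session

There is one attempt and no reset: what is moved stays moved. The work goes in short steps, Python scripts to look and compute and a tool call to move; the robot and the scene stay as the last step left them, time stands still between calls to the robot, and variables do not carry over. Pictures are saved under pics/ and viewed, and the job is handed in when it is done.

Besides the shell and the picture viewer there is one more tool, called in YAML: its name, and indented under it one key for each argument. jog_arm: Moves the arm, as the interface text tells. Its arguments: {"type":"object","properties":{"increments":{"type":"array"},"force":{"type":"number"}},"required":["increments"]}

```bash
mkdir -p pics; python3 - <<'E'
from plant import manip, snapshot, get_calibration
import cv2
for n in ["side","top","wrist"]:
    im=snapshot(n); cv2.imwrite(f"pics/{n}0.png",im); print(n,get_calibration(n))
print(manip.observe())
E
```

```text
side {'fx': 475.1860072415954, 'fy': 475.1860072415954, 'cx': 259.6539010458924, 'cy': 192.5795767639664, 'rvec': array([ 0.20392912, -2.75848369,  1.30027298]), 'tvec': array([0.59676778, 0.13874885, 0.68233225])}
top {'fx': 379.2698546446088, 'fy': 379.2698546446088, 'cx': 258.24139161445737, 'cy': 203.605520608836, 'rvec': array([ 2.14898778, -2.16974694,  0.15527591]), 'tvec': array([0.02987176, 0.60445334, 0.69551363])}
wrist {'fx': 297.3186396354542, 'fy': 297.3186396354542, 'cx': 257.54450430629714, 'cy': 196.07187172056823, 'rvec': array([-2.40769912,  1.59529675,  0.23718107]), 'tvec': array([-0.57350599, -0.03667863,  0.37920334])}
{'time_s': 0.15, 'joint_positions': array([-1.37727227e+00,  1.81412226e-01,  1.60778042e+00,  9.69189398e-07,
        1.35381281e+00, -2.06313092e-01]), 'joint_velocities': array([-0.0015462 , -0.00221425, -0.00307585, -0.00165907, -0.00032513,
       -0.00012049]), 'joint_torque': array([ 1.12545800e-03, -4.45262110e+01, -3.51690960e+01, -1.63143159e-04,
        5.84027701e-03,  3.68126121e-05]), 'tool_pos': array([ 0.22377363, -0.52931048,  0.30316649]), 'orientation': array([ 0.39110226,  0.58968665, -0.39039089,  0.58898525]), 'ft_force': array([ 0.07280628,  0.05882246, -0.20200178]), 'wrist_torque': array([-0.01021748,  0.00567461,  0.03606483]), 'opening': 0.0855282783467489}
```

View pics/side0.png

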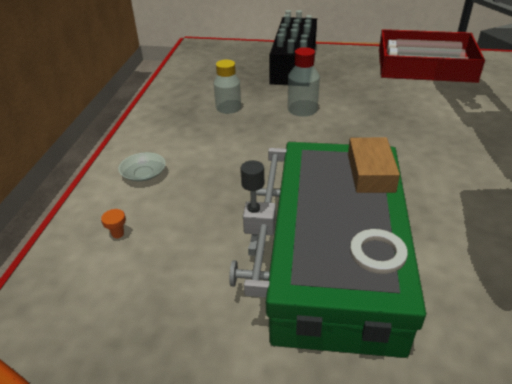

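View pics/top0.png

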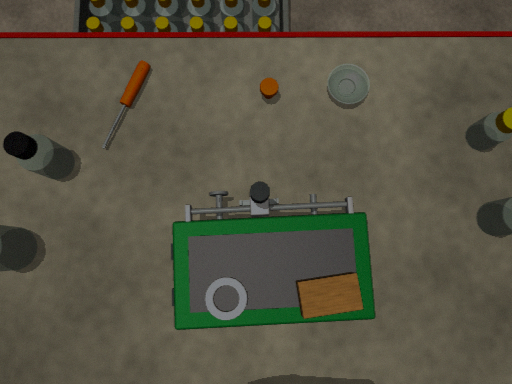

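View pics/wrist0.png

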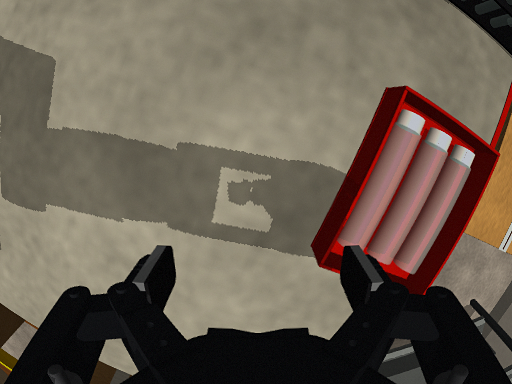

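The side view shows the knob at (252,175) and the headed post at (235,272). In the top view the knob is at (260,191), the headed post at (218,195) and the plain pin at (313,200). Next I'll enlarge the views to measure these.

```bash
python3 - <<'E'
import cv2
im=cv2.imread('pics/top0.png')[170:240,165:385]; cv2.imwrite('pics/topz.png',cv2.resize(im,None,fx=3.6,fy=3.6,interpolation=cv2.INTER_CUBIC))
im=cv2.imread('pics/side0.png')[140:310,210:310]; cv2.imwrite('pics/sidez.png',cv2.resize(im,None,fx=3.5,fy=3.5,interpolation=cv2.INTER_CUBIC))
E
```

```text
(no output)
```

View pics/topz.png

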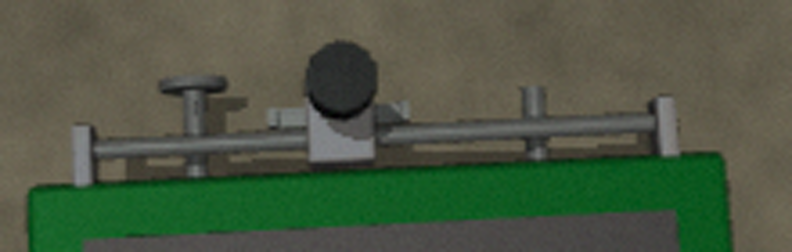

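View pics/sidez.png

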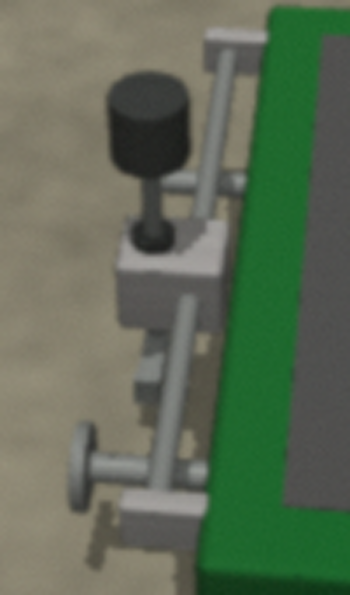

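```bash
cat > h.py <<'E'
import numpy as np, cv2
from plant import manip, snapshot, get_calibration
def ray(n,p,c=None):
    c=c or get_calibration(n); R=cv2.Rodrigues(c['rvec'])[0]; t=c['tvec']
    d=R.T@np.array([(p[0]-c['cx'])/c['fx'],(p[1]-c['cy'])/c['fy'],1.]); return -R.T@t,d/np.linalg.norm(d)
def plane(n,p,z):
    o,d=ray(n,p); return o+d*(z-o[2])/d[2]
def tri(p1,p2,n1='top',n2='side'):
    o,d=ray(n1,p1);o2,e=ray(n2,p2)
    s=np.linalg.lstsq(np.c_[d,-e],o2-o,rcond=None)[0]
    a=o+s[0]*d;b=o2+s[1]*e; return (a+b)/2,np.linalg.norm(a-b)
tz=lambda u,v:(165+(u+.5)/3.6-.5,170+(v+.5)/3.6-.5)
sz=lambda u,v:(210+(u+.5)/3.5-.5,140+(v+.5)/3.5-.5)
E
python3 - <<'E'
from h import *
np.set_printoptions(precision=4,suppress=True)
for n in('top','side'):
    im=cv2.imread(f'pics/{n}0.png'); m=(im.max(2)<62).astype(np.uint8)
    k,l,s,c=cv2.connectedComponentsWithStats(m)
    for i in range(1,k):
        if s[i,4]>60: print(n,s[i],c[i])
im=cv2.imread('pics/top0.png').astype(int); g=((im[...,1]>1.6*im[...,0])&(im[...,1]>1.6*im[...,2])).astype(np.uint8)
cn=max(cv2.findContours(g,0,2)[0],key=cv2.contourArea); r=cv2.minAreaRect(cn); print(r)
print([plane('top',p,.1) for p in cv2.boxPoints(r)])
print('knobtop top',plane('top',tz(343,75),.18),'side',plane('side',sz(150,100),.18))
print('knob tri',tri(tz(343,75),sz(150,100)))
for p in((197,172),(193,95)): print('post top',plane('top',tz(*p),.052))
for p in((536,155),(532,90)): print('pin top',plane('top',tz(*p),.052))
for p in((100,468),(200,472)): print('post side',plane('side',sz(*p),.052))
for p in((83,127),(83,185),(665,98),(667,155)): print('bracket',plane('top',tz(*p),.1))
E
```

```text
top [  78    0   61   32 1016] [103.372  14.372]
top [132   0  29  32 435] [147.4391  15.9448]
top [158   0  14   8  78] [165.0385   3.0128]
top [167   0  27  32 396] [180.0833  15.8232]
top [192   0  13   8  78] [198.3205   3.0513]
top [199   0  22  32 320] [211.8063  15.4563]
top [225   0  13   8  80] [231.1375   3.1625]
top [234   0  16  31 220] [243.2409  15.1682]
top [258   0  13   8  77] [263.8571   3.013 ]
top [267   0  17  32 240] [278.0042  16.125 ]
top [288   0   3  31  61] [289.1311  13.6721]
top [253  10   9  17  69] [255.1594  17.9855]
top [124  68  27  46 137] [136.9781  93.2336]
top [496 111  16  22 165] [501.8788 124.0606]
top [105 115  20  35  84] [114.7976 130.8095]
top [465 116  38  36 622] [479.5611 137.2315]
top [  3 131  35  29 742] [ 20.0054 145.1496]
top [ 33 140  46  42 873] [ 59.7251 163.4444]
top [250 182  29  30 395] [260.8101 193.6608]
top [477 198  35  40 911] [493.0714 218.5335]
top [216 204 132  16 295] [281.6136 214.2814]
top [   0  225   45   47 1595] [ 18.5317 248.6652]
top [295 272  62  45 196] [315.4031 284.4541]
top [251 379  26   5  71] [263.971
[... 641 characters left out ...]
07873535156, 270.0145263671875), (107.78524017333984, 199.8665313720703), 86.87786865234375)
[array([0.5661, 0.182 , 0.1   ]), array([ 0.5822, -0.1716,  0.1   ]), array([ 0.3964, -0.1727,  0.1   ]), array([0.3827, 0.1684, 0.1   ])]
knobtop top [0.607  0.0231 0.18  ] side [0.6054 0.0302 0.18  ]
knob tri (array([0.6074, 0.0229, 0.1746]), np.float64(0.0010722205856430198))
post top [0.5773 0.0981 0.052 ]
post top [0.6183 0.1004 0.052 ]
pin top [ 0.5847 -0.0808  0.052 ]
pin top [ 0.6195 -0.0797  0.052 ]
post side [0.617  0.1022 0.052 ]
post side [0.5777 0.0988 0.052 ]
bracket [0.5955 0.1499 0.1   ]
bracket [0.5669 0.1495 0.1   ]
bracket [ 0.6075 -0.1381  0.1   ]
bracket [ 0.579  -0.1379  0.1   ]
```

```bash
cat >> h.py <<'E'
from scipy.spatial.transform import Rotation as Ro
RAIL=np.array([-.0416,.999,0]);RAIL/=np.linalg.norm(RAIL)
def rel(target,sgn=None):
    s=manip.observe();R=Ro.from_quat(s['orientation'])
    print('t',s['time_s'],'pos',s['tool_pos'],'j',s['joint_positions'].round(3),'F',s['ft_force'].round(2),'op',s['opening'])
    print('shift cm',R.inv().apply(np.array(target)-s['tool_pos'])*100)
    for g in (1,-1):
        x=np.array([0,0,-1.]);z=g*RAIL;y=np.cross(z,x)
        print('turn',np.degrees((R.inv()*Ro.from_matrix(np.c_[x,y,z])).as_rotvec()))
    print('tool axes in world\n',R.as_matrix())
    print('rail in tool',R.inv().apply(RAIL))
E
python3 - <<'E'
from h import *
np.set_printoptions(precision=4,suppress=True)
rel([.607,.023,.30])
E
```

```text
t 0.15 pos [ 0.2238 -0.5293  0.3032] j [-1.377  0.181  1.608  0.     1.354 -0.206] F [ 0.07  0.06 -0.2 ] op 0.0855282783467489
shift cm [  0.3829  56.7995 -35.9564]
turn [-159.4755    0.0032   -0.1144]
turn [20.5245 -0.0814 -0.0023]
tool axes in world
 [[-0.0003  0.9211  0.3893]
 [ 0.0014  0.3893 -0.9211]
 [-1.      0.0003 -0.0014]]
rail in tool [ 0.0014  0.3506 -0.9365]
```

jog_arm:
  increments:
    - [[1, 0, 3, -1.9, 1.1, 0, 0], [1, 0, 7.5, -4.75, 2.7, 0, 0], [1, 0, 12, -7.6, 4.3, 0, 0], [1, 0.1, 16.5, -10.4, 6, 0, 0], [1, 0.1, 21, -13.3, 7.6, 0, 0], [1, 0.1, 25.5, -16.1, 9.2, 0, 0], [1, 0.2, 30, -19, 10.8, 0, 0], [1, 0.2, 34.5, -21.8, 12.5, 0, 0], [1, 0.2, 39, -24.7, 14.1, 0, 0], [1, 0.3, 43.5, -27.5, 15.7, 0, 0], [1, 0.3, 48, -30.4, 17.3, 0, 0], [1, 0.4, 52.5, -33.2, 19, 0, 0], [1, 0.4, 55.5, -35.1, 20.1, 0, 0], [1, 0.4, 56.8, -36, 20.5, -0.1, 0], [1, 0.4, 56.8, -36, 20.5, -0.1, 0]]

```text
time_s: 2.02
tool_pos: [0.6067, 0.0238, 0.2994]
orientation: [0.489, 0.511, -0.489, 0.511]
ft_force: [-0.0, -0.3, -0.5]
opening: 0.0853
```

```bash
python3 - <<'E'
from h import *
np.set_printoptions(precision=4,suppress=True)
rel([.607,.023,.219])
c=get_calibration('wrist'); im=snapshot('wrist'); cv2.imwrite('pics/w1.png',im)
R=cv2.Rodrigues(c['rvec'])[0]
def fe(P):
    v=R@np.array(P)+c['tvec']; th=np.arctan2(np.hypot(v[0],v[1]),v[2]); u=v[:2]/np.hypot(v[0],v[1])*th*c['fx']; return u+[c['cx'],c['cy']]
print('knob top expected',fe([.607,.023,.18]),'bot',fe([.607,.023,.15]),'post',fe([.605,.0995,.052]),fe([.577,.098,.052]))
cv2.imwrite('pics/s1.png',snapshot('side'))
E
```

```text
t 2.025 pos [0.6067 0.0238 0.2994] j [-0.156  0.256  1.527 -0.001  1.36   1.372] F [-0.03 -0.26 -0.51] op 0.08531509136206969
shift cm [8.0368 0.031  0.0719]
turn [-179.8875   -0.0767    0.0482]
turn [0.1125 0.0307 0.0489]
tool axes in world
 [[-0.0008  0.9991  0.0436]
 [-0.0006  0.0436 -0.9991]
 [-1.     -0.0009  0.0005]]
rail in tool [-0.0005  0.002  -1.    ]
knob top expected [260.1517 219.7732] bot [259.8066 205.672 ] post [190.2672 176.049 ] [191.9916 200.0857]
```

View pics/w1.png

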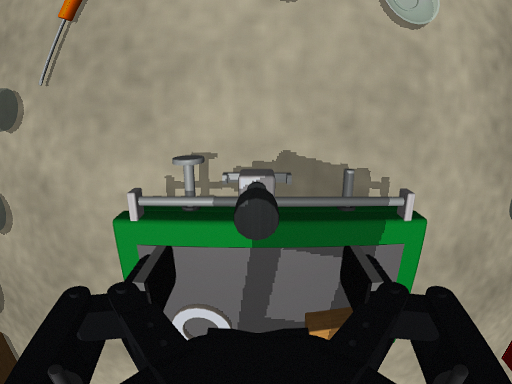

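View pics/s1.png

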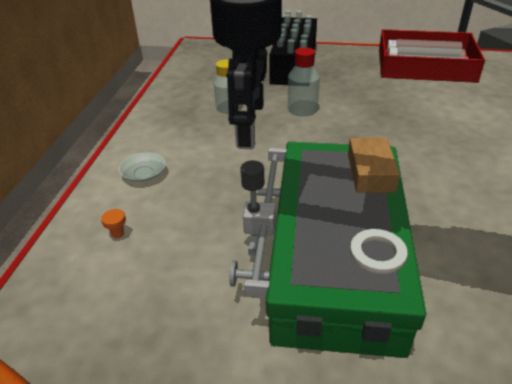

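The wrist view shows the knob top at (257,219), within about 2 mm of my prediction, and the headed post at (189,180). The side view shows the fingers above the knob. I'll lower and grip with the jaws along the rail.

jog_arm:
  increments:
    - [[1, 2.5, 0, 0, 0, 0, 0], [1, 5.5, 0, 0, 0, 0, 0], [1, 7.5, 0, -0.1, 0, 0, 0], [1, 8, 0, -0.1, 0, 0, 0], [0.2, 8, 0, -0.1, 0, 0, 0], [-0.2, 8, 0, -0.1, 0, 0, 0], [-0.5, 8, 0, -0.1, 0, 0, 0], [-1, 8, 0, -0.1, 0, 0, 0], [-1, 8, 0, -0.1, 0, 0, 0], [-1, 8, 0, -0.1, 0, 0, 0], [-1, 8, 0, -0.1, 0, 0, 0], [-1, 8, 0, -0.1, 0, 0, 0]]
  force: 60

```text
time_s: 3.62
tool_pos: [0.6066, 0.0233, 0.2199]
orientation: [0.489, 0.51, -0.49, 0.511]
ft_force: [3.4, 0.9, 1.9]
opening: 0.0304
```

```bash
python3 - <<'E'
from h import *
np.set_printoptions(precision=4,suppress=True)
rel([.607,.023,.219])
cv2.imwrite('pics/s2.png',snapshot('side'))
E
```

```text
t 3.625 pos [0.6066 0.0233 0.2199] j [-0.157  0.335  1.596 -0.001  1.21   1.373] F [3.41 0.86 1.86] op 0.030431008248974895
shift cm [0.0888 0.0342 0.0355]
turn [179.9976  -0.0448  -0.0796]
turn [-0.0023  0.0507 -0.0285]
tool axes in world
 [[ 0.0005  0.9991  0.0416]
 [-0.0009  0.0416 -0.9991]
 [-1.      0.0005  0.0009]]
rail in tool [-0.0009 -0.     -1.    ]
```

View pics/s2.png

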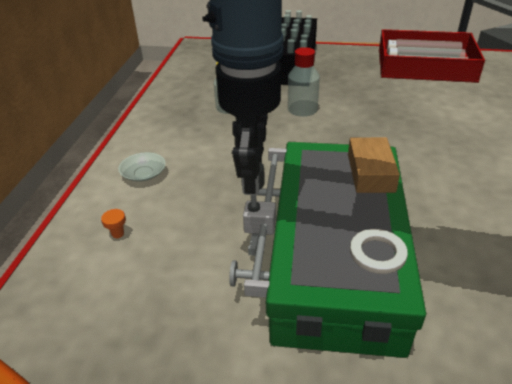

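The side view shows the knob held between the pads at about (253,195). Now I'll press down.

jog_arm:
  increments:
    - [[-1, 0.6, 0, 0, 0, 0, 0], [-1, 1.2, 0, 0, 0, 0, 0], [-1, 1.8, 0, 0, 0, 0, 0], [-1, 2.4, 0, 0, 0, 0, 0], [-1, 2.6, 0, 0, 0, 0, 0], [-1, 2.6, 0, 0, 0, 0, 0]]

```text
time_s: 4.42
tool_pos: [0.6068, 0.0233, 0.1939]
orientation: [0.489, 0.51, -0.49, 0.511]
ft_force: [0.3, 0.7, 7.5]
opening: 0.0306
```

```bash
python3 - <<'E'
from h import *
np.set_printoptions(precision=4,suppress=True)
rel([.607,.023,.193])
im=snapshot('side');cv2.imwrite('pics/s3.png',cv2.resize(im[120:320,180:340],None,fx=3.5,fy=2.9)[:600])
E
```

```text
t 4.425 pos [0.6068 0.0233 0.1939] j [-0.156  0.366  1.612 -0.001  1.163  1.373] F [0.32 0.67 7.49] op 0.030589127365972173
shift cm [0.0934 0.0193 0.0349]
turn [179.9972  -0.0607  -0.0753]
turn [-0.0028  0.0479 -0.0386]
tool axes in world
 [[ 0.0007  0.9991  0.0416]
 [-0.0008  0.0416 -0.9991]
 [-1.      0.0007  0.0008]]
rail in tool [-0.0008 -0.     -1.    ]
```

View pics/s3.png

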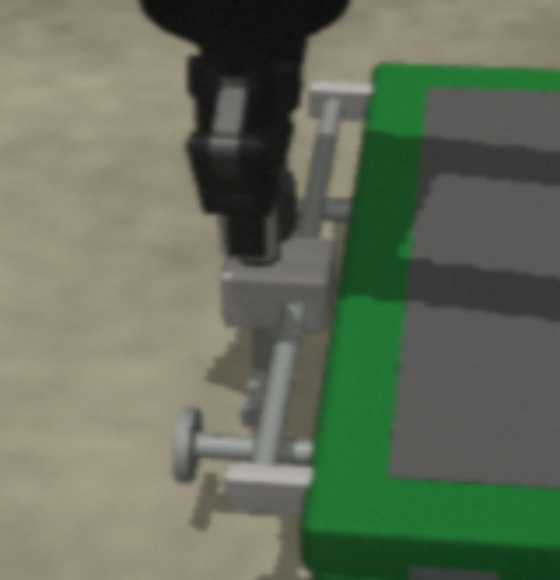

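The wrist reads 7.5 N, which matches about 26 mm of press, and the picture shows the hook lowered at (255,390). Next is the 6.1 cm slide towards the headed post, along tool −z.

jog_arm:
  increments:
    - [[-1, 0, 0, -0.5, 0, 0, 0], [-1, 0, 0, -1.2, 0, 0, 0], [-1, 0, 0, -1.9, 0, 0, 0], [-1, 0, 0, -2.6, 0, 0, 0], [-1, 0, 0, -3.3, 0, 0, 0], [-1, 0, 0, -4, 0, 0, 0], [-1, 0, 0, -4.7, 0, 0, 0], [-1, 0, 0, -5.3, 0, 0, 0], [-1, 0, 0, -5.8, 0, 0, 0], [-1, 0, 0, -6.1, 0, 0, 0], [-1, 0, 0, -6.1, 0, 0, 0], [-1, 0, 0, -6.1, 0, 0, 0]]

```text
time_s: 5.98
tool_pos: [0.6043, 0.0844, 0.1942]
orientation: [0.489, 0.51, -0.489, 0.511]
ft_force: [0.2, 0.3, 7.0]
opening: 0.0306
```

```bash
python3 - <<'E'
from h import *
np.set_printoptions(precision=4,suppress=True)
rel([.604,.0845,.193])
im=snapshot('side');cv2.imwrite('pics/s4.png',cv2.resize(im[150:320,180:340],None,fx=3.5,fy=3.5)[:600])
cv2.imwrite('pics/t4.png',snapshot('top'))
E
```

```text
t 5.975 pos [0.6043 0.0844 0.1942] j [-0.055  0.372  1.604 -0.001  1.165  1.474] F [0.19 0.29 7.01] op 0.030634844630450558
shift cm [ 0.1186 -0.0263 -0.0149]
turn [-179.9929    0.0659    0.0817]
turn [ 0.0071  0.052  -0.042 ]
tool axes in world
 [[ 0.0008  0.9991  0.0417]
 [-0.0009  0.0417 -0.9991]
 [-1.      0.0007  0.0009]]
rail in tool [-0.0009  0.0001 -1.    ]
```

View pics/s4.png

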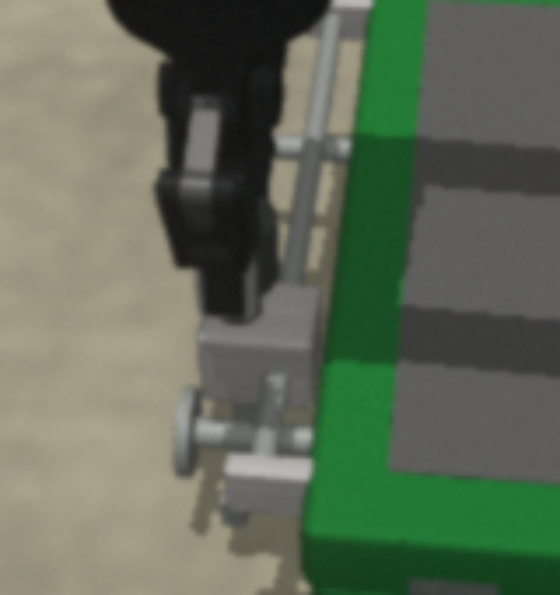

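The hook's tip shows past the post at (235,515), and there is no jam force along the rail. I'll raise the knob while still holding it, to feel for the catch.

jog_arm:
  increments:
    - [[-1, -0.5, 0, 0, 0, 0, 0], [-1, -1, 0, 0, 0, 0, 0], [-1, -1.4, 0, 0, 0, 0, 0], [-1, -1.7, 0, 0, 0, 0, 0], [-1, -1.8, 0, 0, 0, 0, 0], [-1, -1.8, 0, 0, 0, 0, 0]]

```text
time_s: 6.82
tool_pos: [0.6042, 0.0844, 0.212]
orientation: [0.489, 0.51, -0.49, 0.511]
ft_force: [1.0, 0.6, 4.0]
opening: 0.0307
```

jog_arm:
  increments:
    - [[-0.1, 0, 0, 0, 0, 0, 0], [0.3, 0, 0, 0, 0, 0, 0], [1, 0, 0, 0, 0, 0, 0], [1, 0, 0, 0, 0, 0, 0], [1, 0, 0, 0, 0, 0, 0], [1, 0, 0, 0, 0, 0, 0], [1, -2, 0, 0, 0, 0, 0], [1, -5, 0, 0, 0, 0, 0], [1, -9, 0, 0, 0, 0, 0], [1, -13, 0, 0, 0, 0, 0], [1, -15, 0, 0, 0, 0, 0], [1, -15, 0, 0, 0, 0, 0]]

```text
time_s: 8.32
tool_pos: [0.6047, 0.0845, 0.3642]
orientation: [0.49, 0.509, -0.489, 0.512]
ft_force: [0.2, 0.0, -0.3]
opening: 0.0857
```

```bash
python3 - <<'E'
from h import *
np.set_printoptions(precision=4,suppress=True)
rel([.604,.0845,.193])
im=snapshot('side');cv2.imwrite('pics/s5r.png',im);cv2.imwrite('pics/s5.png',cv2.resize(im[150:320,180:340],None,fx=3.5,fy=3.5,interpolation=2))
im=snapshot('wrist');cv2.imwrite('pics/w5.png',im)
E
```

```text
t 8.325 pos [0.6047 0.0845 0.3642] j [-0.055  0.214  1.446 -0.001  1.477  1.474] F [ 0.19  0.04 -0.31] op 0.08571603357675535
shift cm [17.1168 -0.147  -0.0266]
turn [-179.9963    0.4062    0.1103]
turn [ 0.0032  0.0702 -0.2586]
tool axes in world
 [[ 0.0046  0.9991  0.0417]
 [-0.001   0.0417 -0.9991]
 [-1.      0.0045  0.0012]]
rail in tool [-0.0012  0.0001 -1.    ]
```

View pics/s5.png

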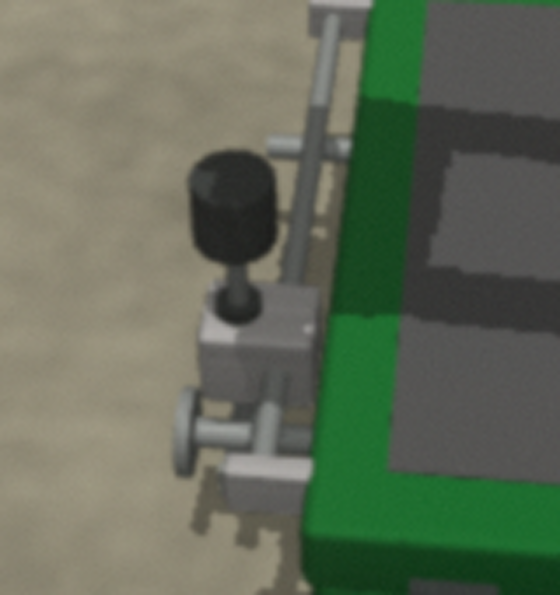

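View pics/w5.png

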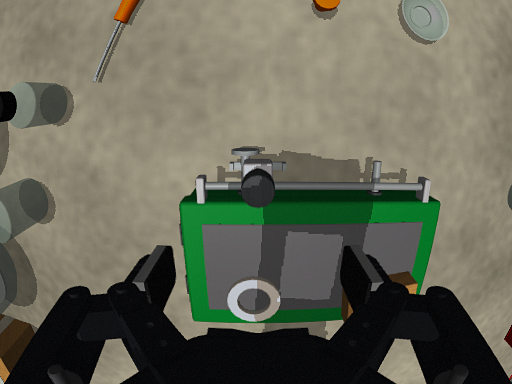

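The side view shows the knob free, with its top centre at zoom (233,172), and the block just short of the post. Now I'll check the knob's height against 0.172 (caught) and 0.180 (not caught).

```bash
python3 - <<'E'
from h import *
np.set_printoptions(precision=4,suppress=True)
def pr(P,n='side'):
    c=get_calibration(n);K=np.array([[c['fx'],0,c['cx']],[0,c['fy'],c['cy']],[0,0,1]]);return cv2.projectPoints(np.array([P],float),c['rvec'],c['tvec'],K,None)[0].ravel()
for f,x,y,zs in(('side0',.607,.024,(.165,)),('s5r',.6043,.0844,(.165,.157))):
    im=cv2.imread(f'pics/{f}.png'); m=(im.max(2)<75).astype(np.uint8); m[:,:235]=0;m[:,275:]=0
    k,l,s,c=cv2.connectedComponentsWithStats(m)
    for i in range(1,k):
        if s[i,4]>200: print(f,s[i],c[i])
    for z in zs: print(z,'centre',pr([x,y,z]),'top',pr([x,y,z+.015]))
c=get_calibration('wrist');R=cv2.Rodrigues(c['rvec'])[0]
def un(p):
    d=np.array(p,float)-[c['cx'],c['cy']];r=np.hypot(*d);th=r/c['fx'];v=R.T@np.r_[d/r*np.sin(th),np.cos(th)];o=-R.T@c['tvec'];return o,v
for nm,p,z in(('knobtop',(257.5,183),.172),('post',(245,152),.052),('head',(245,149),.052)):
    o,v=un(p);print(nm,o+v*(z-o[2])/v[2])
im=cv2.imread('pics/w5.png')[135:215,185:285];cv2.imwrite('pics/w5z.png',cv2.resize(im,None,fx=7,fy=7,interpolation=2))
E
```

```text
side0 [269  41   6  44 229] [271.7074  64.9956]
side0 [241 161  23  51 774] [252.3463 181.385 ]
side0 [265 293  10  53 306] [270.4804 319.7353]
0.165 centre [252.4463 174.3619] top [252.1099 165.3609]
s5r [ 235    0   30  129 2309] [244.7596  51.2551]
s5r [269  41   6  44 228] [271.7018  65.0965]
s5r [235 193  25  50 853] [246.7257 213.7163]
s5r [265 302  10  44 277] [270.8989 321.0325]
0.165 centre [246.459  203.5541] top [245.9984 194.3155]
0.157 centre [246.6987 208.3612] top [246.2459 199.2799]
knobtop [0.6118 0.0858 0.172 ]
post [0.6215 0.1022 0.052 ]
head [0.6254 0.1023 0.052 ]
```

View pics/w5z.png

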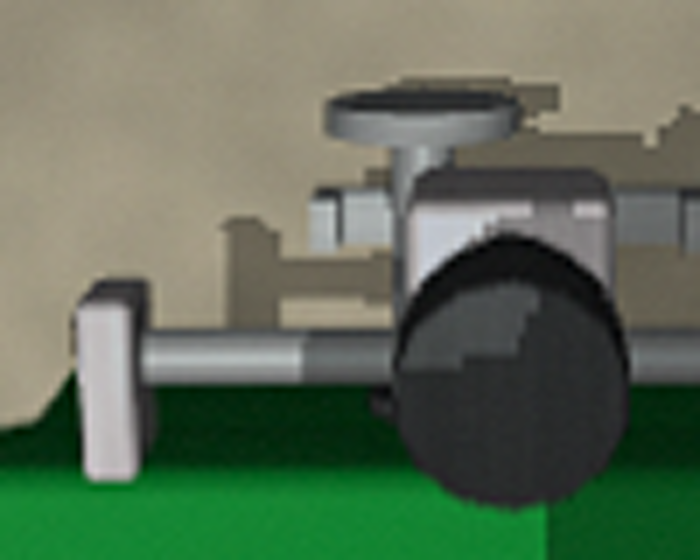

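```bash
python3 -c "
from plant import manip
print(manip.sign_off(), manip.observe()['time_s'])"
```

```text
the job is handed in; nothing more can be done
the job is handed in; nothing more can be done
```

The case is fastened as far as my checks show, and I've handed the job in. No verdict came back, and the last clock reading before hand-in was about 8.4 s.

I gripped the knob with the jaws along the rail and pressed it down about 26 mm, where the wrist read 7.5 N. I then slid it 61 mm to the headed post, raised it 18 mm while still holding it, opened the fingers and backed off 15 cm.

**Last checks:**
- **Hook position:** the wrist picture shows the hook's bar under the headed post, with its tip on the far side. The knob's axis is about 16–18 mm short of the post, inside the 10–26 mm range.
- **Knob height:** in the side view the knob sits about 6.5 mm below its free height. That fits a caught hook at about 8 mm given my 1–2 mm measuring error, and it does not fit a knob fully up.
- **Contact:** the gripper was clear, with the wrist force close to zero.

**Disagreements:** a plain outline check of the knob's height was inconclusive because shadows merged into the outline. I relied on the knob's edges and the wrist view instead. The cameras also differed by about 2 mm on positions along the rail.

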